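# Roll a steel tube into the V-block on the parts counter

## Robot

A 6-joint arm with a two-finger parallel gripper is mounted at the origin on the work surface. World frame = base frame: x ahead of the robot, y to its left, z up, the work surface at z = 0. Lengths are in m, angles in rad, forces in N, time in s.
With the tool pointing down it reaches from about 0.275 to 0.725 m from the base axis. Payload 5.6 kg.
Tool frame: the origin (TCP) lies midway between the tips of the shut fingers; the grasp point (between the pads) lies 19 mm behind it (ctrl.grip_point_offset is the distance from the TCP to the grasp point, in m); z points along the fingers, y is the line along which they close (so a half turn about z gives the same grasp; the last joint's range is limited). The gripper opens to 85 mm and grips with 20 to 120 N. Pads are 22 mm wide; open, the fingers measure 114 mm over their backs; the gripper's body (76 mm by 85 mm) begins 54 mm behind the grasp point. The pads swing forward as they close: fully open they stand 13 mm farther back than shut.
Start: joints at [1.597, 0.255, 0.108, 0, -1.424, -0.285], TCP at [0.141, 0.532, 0.231] pointing down, gripper open.
Joint ranges: [-2.95, 2.95], [-1.21, 1.97], [-1.09, 1.5], [-2.87, 1.71], [-2.94, -0.07], [-3.05, 3.05]. Speed limits (rad/s): [2.57, 2.57, 3.14, 3.14, 3.14, 3.14].

## Interface

Orientations are given as a unit quaternion [w, x, y, z].
In Python, from workcell import ctrl gives the robot as it stands. The module is installed in compiled form; this text tells all that it offers.
- The arm moves only by the shell command python3 -m crank 'ROWS'. ROWS is JSON, a list of rows, each an object of numbers: "wx", "wy", "wz": the turn, a rotation vector about the tool's x, y, z in rad; "x", "y", "z": the shift along the tool's x, y, z in mm; "gripper": the opening, from 0 (shut) to 1 (fully open). In form: [{"wx": .., "wy": .., "wz": .., "x": .., "y": .., "z": .., "gripper": ..}, ...]. A call has exactly 10 rows; each row shifts and turns the commanded pose from where the row before left it, along the tool's axes as they then stand; what a row does not reach is not made up. A row lasts 1/10 s, in which the tool goes at most 50 mm and 8.59 degrees, less where a joint would pass 70% of its speed; a pose out of reach is approached as far as the arm can. A call with a gripper value outside its range is refused whole. The fingers move at their own pace and stop on an object; the grip force is fixed at half the most. Time passes only in rows, so rows that do not move let the fingers close, or fill a call up. It gives the time, the measured TCP pose, the force, the opening and the grip force at its end, in the units of the state.
- ctrl.state(): the state, without advancing time (a new reading comes with each control period).
- ctrl.capture(name): name is "scene" or "top" or "wrist"; returns a dict with "color" (400x640x3 uint8, blue, green, red), "depth" (400x640 float32, m along the optical axis (not along the pixel's ray), 0 where there is no reading), "fx", "fy", "cx", "cy" (pixels), "distortion" ([k1, k2, p1, p2, k3] as OpenCV has them; the pictures are not rectified), "rvec" (rotation vector, rad) and "tvec" (3), from world to camera coordinates, as OpenCV has them. Camera axes: x right, y down, z forward; pixel columns grow to the right and rows downward; lengths in m; the calibration is good to about 2 mm. A picture is of the moment at which its call begins.
- ctrl.finish_job(): hands the job in; it is judged then, once.
The state is a dict: "time": time; "joints": joint angles; "dq": joint speeds; "joint_efforts": joint torques, N m; "eef_pos": TCP position; "tcp_rot": TCP orientation; "ft_force": force on the tool from outside, world axes, zero at the start; "ft_torque": the same for the moment, N m; "gripper_width": finger opening in m; "grasp_force": force on a finger pad.
Only numpy, scipy, OpenCV 4.12 (cv2) and the standard library are available. Lean on these libraries where they do the work, as an engineer would, in place of code of your own. Each camera call takes 0.05 s, during which the arm holds its last target. There are 200 camera calls.

## Task

Roll the loose steel tube along the counter, pushing it by its side with the fingertips, up the near ramp and into the groove of the V-block, so that it lies at rest along the groove and sticks out at both ends of the block. If it is out of line lengthways, nudge it by its end. Do not pick the tube up or carry it, and leave the spray can, the green carton and the yellow bin where they stand.

Things in the scene. Friction and masses are not known exactly. Their poses are not given: they have to be found in the camera images.
- tube: Loose steel tube, lightly oiled (friction about 0.35), dark ends, yellow bands and stripe, 44 mm across, 150 mm long, 0.3 to 0.6 kg. Origin at its centre, on its axis, 22 mm above what it lies on. x runs along the tube; y and z turn as it rolls. Rolls easily, stops on the level, rolls back down the ramp; a push near one end turns it on the ramp, hardly on the level; slides if pushed on an end.
- v_block: Low V-block, fixed: dark steel groove with a blue lead-on ramp on each side. Origin under its middle, on the counter; x along the groove, y across, z up. 100 mm long (x), 194 mm across (y). Groove bottom 3 mm above the counter; from a 5 mm level land behind each lip a ramp (9.4 degrees) falls to the counter 97 mm from the middle.
- groove (a point): Middle of the groove, where the centre of the seated tube comes to lie, 28.4 mm above the counter. The groove's flanks rise at 30 degrees to lips 12.5 mm above the counter, 16.5 mm to either side of the middle. Past a lip the tube settles into the groove by itself; pushed on too far it goes over the other lip. Axes as the block's.
- spray_can: Bystander: upright red spray can, 52 mm in diameter, 130 mm high, loose. The origin is the centre of its underside.
- carton: Bystander: small green carton with a paper band, 60 mm (x) by 100 mm (y), 50 mm high, loose. The origin is the centre of its underside.
- parts_bin: Bystander: open yellow plastic bin, 100 mm (x) by 130 mm (y), 50 mm high, loose. The origin is the centre of its underside.
Things that resemble listed ones, but are neither listed nor needed, are in the scene too. Leave any orange or pink look-alike of the tube alone.

How it is judged:
By the outcome, as a careful person would: the job done as asked, in the order asked, and still so for the second after the job is handed in, with the robot touching nothing.
It also fails if it takes over 64 s, if anything falls off the work surface, if the arm or the gripper's body presses on something with over 40 N, if the wrist force passes 120 N, or if a joint passes its speed limit or range.

## Working session

There is one attempt and no reset: what is moved stays moved. The work goes in short steps, Python scripts to look and compute and a shell command to move; the robot and the scene stay as the last step left them, time stands still between calls to the robot, and variables do not carry over. Pictures are saved under pics/ and viewed, at most 10 in all, crops included, and the job is handed in when it is done.

```bash
mkdir -p pics
cat > h.py <<'E'
import numpy as np, cv2
from workcell import ctrl
def cap(n,name):
    c=ctrl.capture(n); cv2.imwrite(f'pics/{name}.png',c['color']); np.save(f'{name}.npy',c,allow_pickle=True); return c
def load(name): return np.load(f'{name}.npy',allow_pickle=True).item()
def ray(c,u,v):
    K=np.array([[c['fx'],0,c['cx']],[0,c['fy'],c['cy']],[0,0,1.]])
    p=cv2.undistortPoints(np.array([[[u,v]]],float),K,np.array(c['distortion']))[0,0]
    R=cv2.Rodrigues(np.array(c['rvec'],float))[0]; t=np.array(c['tvec'],float).ravel()
    return -R.T@t, R.T@np.array([p[0],p[1],1]),
def at(c,u,v,z):
    o,d=ray(c,u,v); return o+d*(z-o[2])/d[2]
def dep(c,u,v):
    o,d=ray(c,u,v); return o+d*c['depth'][int(v),int(u)]
E
python3 - <<'E'
from h import *
cap('top','top1');cap('scene','scene1')
s=ctrl.state();print(s['eef_pos'],s['tcp_rot'],s['time'],s['ft_force'])
E
```

```text
[0.14061785 0.53125893 0.23049613] [ 8.44828461e-04  9.91635049e-01 -1.29070568e-01 -5.81162093e-05] 0.1 [ 0.03331044 -0.82767214  0.18695849]
```

View pics/top1.png

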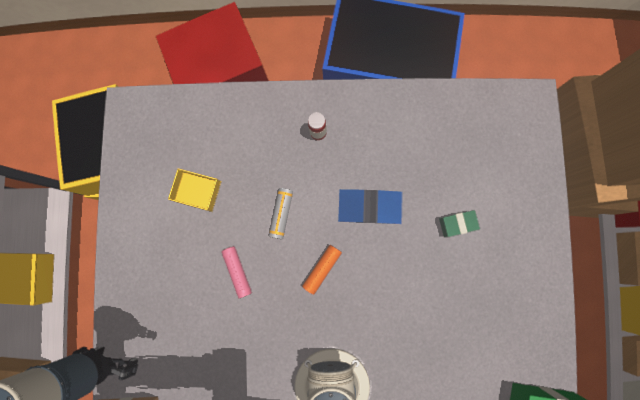

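View pics/scene1.png

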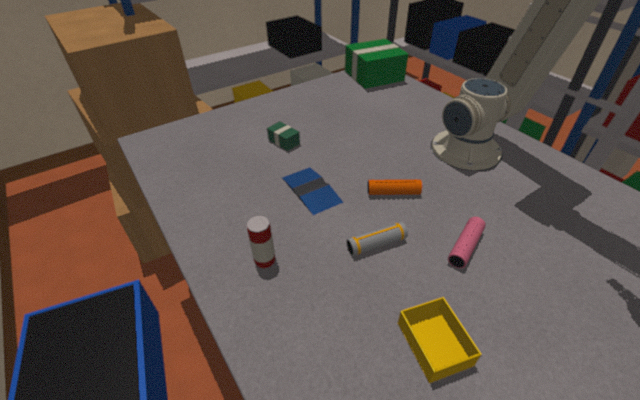

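The top picture shows the steel tube at about (281,213), the V-block at (370,206) with its groove vertical in the picture, the pink look-alike at (236,272) and the orange one at (321,270). The grey tube with yellow bands and a stripe is the one meant. I'll confirm it in a crop.

Run:
```python
from h import *
c=load('top1')
cv2.imwrite('pics/crop1.png',cv2.resize(c['color'][165:265,255:415],None,fx=5,fy=5,interpolation=cv2.INTER_CUBIC))
for n,u,v,z in [('tubetop',286,190,.03),('tubebot',276,236,.03),('base',333,382,0),('can',317,120,.13),('bin',194,190,.05),('carton',460,223,.05),('orange',321,270,.04)]: print(n,at(c,u,v,z).round(4))
```

```text
tubetop [0.5837 0.1305 0.03  ]
tubebot [0.4451 0.1604 0.03  ]
base [ 0.0104 -0.0051  0.    ]
can [0.7697 0.0311 0.13  ]
bin [0.5846 0.4082 0.05  ]
carton [ 0.476  -0.3849  0.05  ]
orange [0.3442 0.0263 0.04  ]
```

View pics/crop1.png

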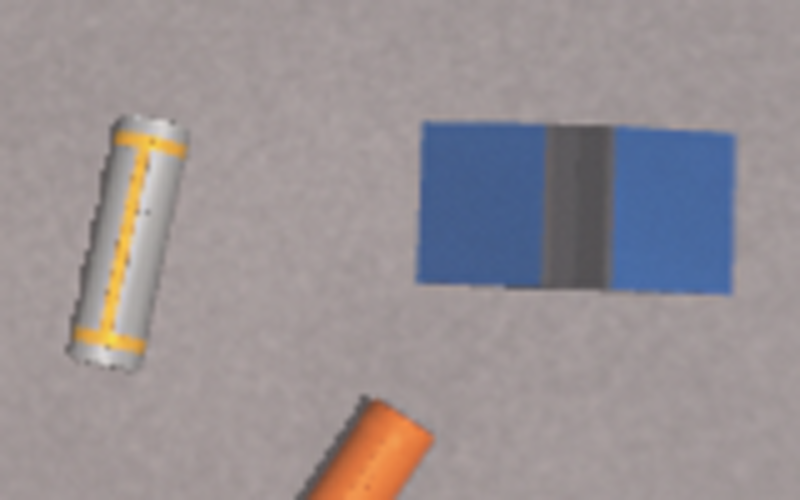

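The crop shows the grey tube with yellow bands and stripe, ends at about crop (152,118) and (106,367). The V-block corners are at (423,122), (737,133), (733,294) and (416,283). The orange look-alike's end is at about (400,410).

Run:
```python
from h import *
c=load('top1')
P=lambda x,y,z: at(c,255+(x+.5)/5-.5,165+(y+.5)/5-.5,z)
print('block')
b=np.array([P(423,122,0),P(737,133,0),P(733,294,0),P(416,283,0)]);print(b.round(4),b.mean(0).round(4))
g=np.array([P(580,126,.008),P(575,289,.008)]);print('groove',g.round(4))
d=g[0]-g[1];print('len',np.linalg.norm(d),'ang',np.degrees(np.arctan2(d[1],d[0])))
e=(b[0]+b[3]-b[1]-b[2]);print('y ang',np.degrees(np.arctan2(e[1],e[0])),np.linalg.norm(e)/2)
t=np.array([P(116,118,.022),P(188,122,.022),P(146,370,.022),P(70,352,.022)])
print(t.round(4),t.mean(0).round(4));d=t[0]+t[1]-t[2]-t[3];print(np.linalg.norm(d)/2,np.degrees(np.arctan2(d[1],d[0])))
# depth points of tube
D=np.array([dep(c,u,v) for u in range(266,296) for v in range(184,242)])
m=(D[:,2]>.025)&(D[:,2]<.06);q=D[m];print(m.sum(),q.mean(0),q[:,2].max())
w=np.linalg.svd((q-q.mean(0))[:,:2])[2][0];print(w,np.degrees(np.arctan2(w[1],w[0])),np.ptp(q[:,:2]@w))
r=(q[:,:2]@w);print((r.max()+r.min())/2, q.mean(0)[:2]@w)
```

```text
block
[[ 0.5889 -0.0308  0.    ]
 [ 0.5795 -0.2245  0.    ]
 [ 0.4803 -0.2188  0.    ]
 [ 0.4895 -0.0251  0.    ]] [ 0.5346 -0.1248  0.    ]
groove [[ 0.584  -0.127   0.008 ]
 [ 0.4841 -0.1216  0.008 ]]
len 0.10004890542608919 ang -3.0895964035979215
y ang 87.26045300800268 0.1938684819237437
[[0.5907 0.1566 0.022 ]
 [0.5876 0.1125 0.022 ]
 [0.4374 0.1379 0.022 ]
 [0.4486 0.1839 0.022 ]] [0.5161 0.1477 0.022 ]
0.14852840933033584 -10.209817551758562
700 [0.51276324 0.14649237 0.03825502] 0.047824096735543
[ 0.97936912 -0.20207953] -11.658590440537235 0.1512506983510405
0.4739186420352234 0.4725813763301365
```

```bash
cat >> h.py <<'E'
from scipy.spatial.transform import Rotation as Ro
def go(p,yaw=None):
    "print tool-frame shift (mm) to world p; wz (rad) to bring tool x to yaw (deg); shift as after the turn"
    s=ctrl.state(); w,x,y,z=s['tcp_rot']; R=Ro.from_quat([x,y,z,w])
    a=R.as_matrix()[:,0]; y0=np.degrees(np.arctan2(a[1],a[0])); wz=0
    if yaw is not None:
        wz=-np.radians(yaw-y0)
    R2=R*Ro.from_rotvec([0,0,wz])
    d=(R2.inv().apply(np.array(p)-s['eef_pos'])*1000)
    print('t',round(s['time'],2),'pos',np.round(s['eef_pos'],4),'yaw',round(y0,2),'wz',round(wz,4),'shift',d.round(1),'F',np.round(s['ft_force'],1),'tilt',np.round(R.as_matrix()[:,2],4),'w',round(s['gripper_width'],4))
E
python3 -c "
from h import *
go([.407,.168,.10],-11)"
```

```text
t 0.1 pos [0.1406 0.5313 0.2305] yaw -14.83 wz -0.0669 shift [330.8 305.5 131. ] F [ 0.  -0.8  0.2] tilt [-3.0e-04 -1.7e-03 -1.0e+00] w 0.0852
```

```bash
python3 -m crank '[{"wz":-0.067,"gripper":0},{"x":36.5,"y":34,"z":8,"gripper":0},{"x":36.5,"y":34,"z":8,"gripper":0},{"x":36.5,"y":34,"z":8,"gripper":0},{"x":36.5,"y":34,"z":8,"gripper":0},{"x":36.5,"y":34,"z":8,"gripper":0},{"x":36.5,"y":34,"z":8,"gripper":0},{"x":36.5,"y":34,"z":8,"gripper":0},{"x":36.5,"y":34,"z":8,"gripper":0},{"x":36.5,"y":34,"z":8,"gripper":0}]'; python3 -c "
from h import *
go([.407,.168,.015],-11);c=cap('wrist','w1')"
```

```text
t 0.1 pos [0.1406 0.5313 0.2305] yaw -14.83 wz -0.0669 shift [330.8 305.4 216. ] F [ 0.  -0.8  0.2] tilt [-3.0e-04 -1.7e-03 -1.0e+00] w 0.0852schema error: expected keys wx, wy, wz, x, y, z, gripper
```

View pics/w1.png

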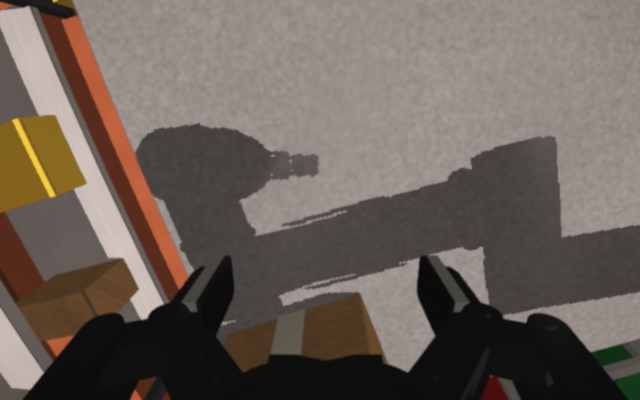

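The move was refused because every row needs all seven keys. The wrist picture shows only bare counter and the fingers at about (215,290) and (435,290), from the start pose.

```bash
python3 -m crank '[{"wx":0,"wy":0,"wz":-0.067,"x":0,"y":0,"z":0,"gripper":0},{"wx":0,"wy":0,"wz":0,"x":36.5,"y":34,"z":8,"gripper":0},{"wx":0,"wy":0,"wz":0,"x":36.5,"y":34,"z":8,"gripper":0},{"wx":0,"wy":0,"wz":0,"x":36.5,"y":34,"z":8,"gripper":0},{"wx":0,"wy":0,"wz":0,"x":36.5,"y":34,"z":8,"gripper":0},{"wx":0,"wy":0,"wz":0,"x":36.5,"y":34,"z":8,"gripper":0},{"wx":0,"wy":0,"wz":0,"x":36.5,"y":34,"z":8,"gripper":0},{"wx":0,"wy":0,"wz":0,"x":36.5,"y":34,"z":8,"gripper":0},{"wx":0,"wy":0,"wz":0,"x":36.5,"y":34,"z":8,"gripper":0},{"wx":0,"wy":0,"wz":0,"x":36.5,"y":34,"z":8,"gripper":0}]'; python3 -c "
from h import *
go([.407,.168,.015],-11);c=cap('wrist','w2')"
```

```text
time: 1.15
eef_pos: [0.4028, 0.1706, 0.1598]
tcp_rot: [-0.0, 0.995, -0.096, 0.0]
ft_force: [1.0, 1.0, -0.2]
gripper_width: -0.0001
grasp_force: 0.0
t 1.15 pos [0.4028 0.1706 0.1598] yaw -10.96 wz 0.0006 shift [  4.6   1.8 144.8] F [ 1.   1.  -0.2] tilt [ 3.e-04  3.e-04 -1.e+00] w -0.0001
```

View pics/w2.png

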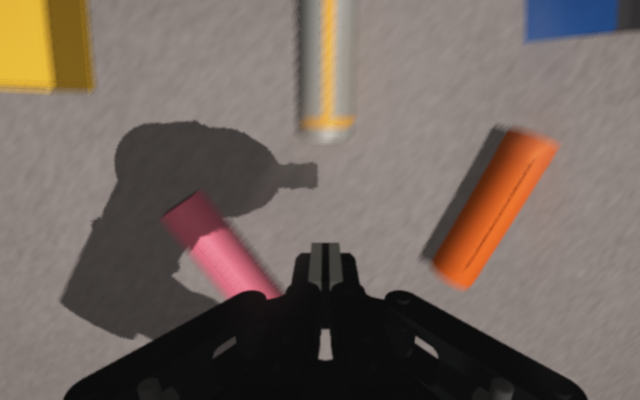

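The tube's near end is at (327,138), straight ahead of the shut fingertips at (326,250), and the axes are parallel. The pink tube's end is at about (185,205), well to the side.

```bash
python3 -c "
from h import *
c=load('w2')
print(at(c,328,140,.022),at(c,328,128,.044), at(c,324,40,.044),at(c,270,290,.03))"
python3 -m crank '[{"wx":0,"wy":0,"wz":0,"x":0,"y":1,"z":24,"gripper":0},{"wx":0,"wy":0,"wz":0,"x":0,"y":0,"z":24,"gripper":0},{"wx":0,"wy":0,"wz":0,"x":0,"y":0,"z":24,"gripper":0},{"wx":0,"wy":0,"wz":0,"x":0,"y":0,"z":24,"gripper":0},{"wx":0,"wy":0,"wz":0,"x":0,"y":0,"z":24,"gripper":0},{"wx":0,"wy":0,"wz":0,"x":0,"y":0,"z":20,"gripper":0},{"wx":0,"wy":0,"wz":0,"x":3,"y":0,"z":0,"gripper":0},{"wx":0,"wy":0,"wz":0,"x":5,"y":0,"z":0,"gripper":0},{"wx":0,"wy":0,"wz":0,"x":5,"y":0,"z":0,"gripper":0},{"wx":0,"wy":0,"wz":0,"x":5,"y":0,"z":0,"gripper":0}]'
```

```text
[0.44146922 0.15858413 0.022     ] [0.45367586 0.15642934 0.044     ] [0.51759018 0.14722005 0.044     ] [0.30901753 0.24229292 0.03      ]
time: 2.2
eef_pos: [0.4209, 0.1685, 0.0211]
tcp_rot: [-0.001, 0.995, -0.096, 0.001]
ft_force: [0.4, -0.1, 0.2]
gripper_width: -0.0
grasp_force: 0.0
```

```bash
python3 -m crank '[{"wx":0,"wy":0,"wz":0,"x":0,"y":5,"z":3,"gripper":0},{"wx":0,"wy":0,"wz":0,"x":6,"y":0,"z":0,"gripper":0},{"wx":0,"wy":0,"wz":0,"x":8,"y":0,"z":0,"gripper":0},{"wx":0,"wy":0,"wz":0,"x":9,"y":0,"z":0,"gripper":0},{"wx":0,"wy":0,"wz":0,"x":9,"y":0,"z":0,"gripper":0},{"wx":0,"wy":0,"wz":0,"x":9,"y":0,"z":0,"gripper":0},{"wx":0,"wy":0,"wz":0,"x":9,"y":0,"z":0,"gripper":0},{"wx":0,"wy":0,"wz":0,"x":9,"y":0,"z":0,"gripper":0},{"wx":0,"wy":0,"wz":0,"x":7,"y":0,"z":0,"gripper":0},{"wx":0,"wy":0,"wz":0,"x":4,"y":0,"z":0,"gripper":0}]'
python3 - <<'E'
from h import *
go([.5,.15,.02])
c=cap('top','top2')
cv2.imwrite('pics/crop2.png',cv2.resize(c['color'][165:265,255:415],None,fx=5,fy=5,interpolation=cv2.INTER_CUBIC))
E
```

```text
time: 3.2
eef_pos: [0.4881, 0.1496, 0.0169]
tcp_rot: [0.0, 0.995, -0.096, -0.0]
ft_force: [-4.9, 0.7, 1.1]
gripper_width: 0.0001
grasp_force: 1.9
t 3.2 pos [0.4881 0.1496 0.0169] yaw -11.01 wz 0 shift [11.6 -2.7 -3.1] F [-4.9  0.7  1.1] tilt [-0.e+00 -1.e-04 -1.e+00] w 0.0001
```

View pics/crop2.png

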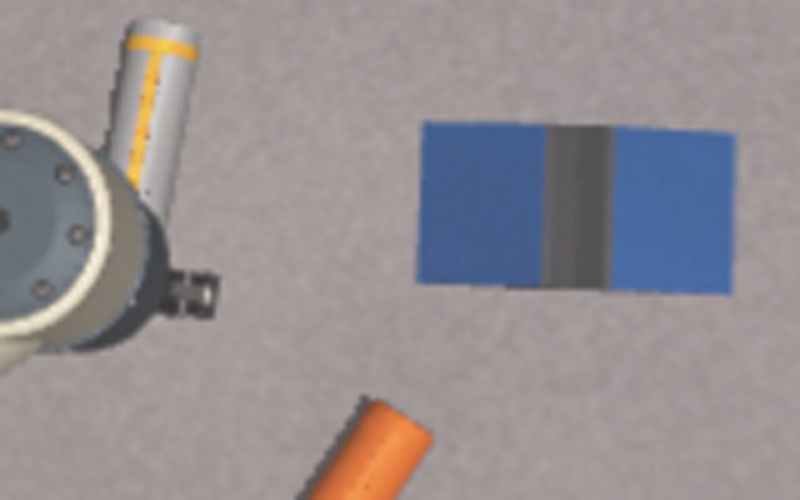

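The tube slid away from the robot. Its far end is now at crop (161,22) and the near half is hidden by the wrist. The block has not moved.

Run:
```python
from h import *
c=load('top2')
P=lambda x,y,z: at(c,255+(x+.5)/5-.5,165+(y+.5)/5-.5,z)
L=[P(125,30,.022),P(110,140,.022)];Rr=[P(199,36,.022),P(177,170,.022)]
for a,b in (L,Rr): d=a-b;print(a,b,np.degrees(np.arctan2(d[1],d[0])))
print('far',P(161,22,.022))
```

```text
[0.64522639 0.15138518 0.022     ] [0.57719106 0.16023016 0.022     ] -7.407235534681445
[0.64078755 0.10580141 0.022     ] [0.55826356 0.11920304 0.022     ] -9.224128886561088
far [0.64987655 0.12920471 0.022     ]
```

```bash
python3 -c "
from h import *
print(np.round(ctrl.state()['joints'],3))"
python3 -m crank '[{"wx":0,"wy":0,"wz":0,"x":-10,"y":0,"z":0,"gripper":0},{"wx":0,"wy":0,"wz":0,"x":-10,"y":0,"z":-20,"gripper":0},{"wx":0,"wy":0,"wz":0,"x":0,"y":0,"z":-45,"gripper":0},{"wx":0,"wy":0,"wz":0.145,"x":0,"y":0,"z":-35,"gripper":1},{"wx":0,"wy":0,"wz":0.145,"x":0,"y":0,"z":0,"gripper":1},{"wx":0,"wy":0,"wz":0.145,"x":0,"y":0,"z":0,"gripper":1},{"wx":0,"wy":0,"wz":0.145,"x":0,"y":0,"z":0,"gripper":1},{"wx":0,"wy":0,"wz":0.145,"x":0,"y":0,"z":0,"gripper":1},{"wx":0,"wy":0,"wz":0.145,"x":0,"y":0,"z":0,"gripper":1},{"wx":0,"wy":0,"wz":0.145,"x":0,"y":0,"z":0,"gripper":1}]'
python3 - <<'E'
from h import *
go([.581,.190,.004],-98.4)
print(np.round(ctrl.state()['joints'],3))
E
```

```text
[ 0.604  0.353 -0.346  0.001 -0.872  0.774]
time: 4.25
eef_pos: [0.4675, 0.1538, 0.1173]
tcp_rot: [-0.001, 0.822, -0.57, 0.0]
ft_force: [-0.4, -0.4, -0.1]
gripper_width: 0.0852
grasp_force: 0.0
t 4.25 pos [0.4675 0.1538 0.1173] yaw -69.45 wz 0.5052 shift [ -52.3 -106.9  113.5] F [-0.4 -0.4 -0.1] tilt [ 1.4e-03  5.0e-04 -1.0e+00] w 0.0852
[ 0.637  0.208 -0.252  0.    -1.109 -0.279]
```

```bash
python3 -m crank '[{"wx":0,"wy":0,"wz":0.127,"x":0,"y":0,"z":0,"gripper":1},{"wx":0,"wy":0,"wz":0.127,"x":0,"y":0,"z":0,"gripper":1},{"wx":0,"wy":0,"wz":0.127,"x":0,"y":0,"z":0,"gripper":1},{"wx":0,"wy":0,"wz":0.126,"x":0,"y":0,"z":0,"gripper":1},{"wx":0,"wy":0,"wz":0,"x":-20,"y":-36,"z":0,"gripper":1},{"wx":0,"wy":0,"wz":0,"x":-20,"y":-36,"z":0,"gripper":1},{"wx":0,"wy":0,"wz":0,"x":-14,"y":-35,"z":0,"gripper":1},{"wx":0,"wy":0,"wz":0,"x":0,"y":0,"z":15,"gripper":1},{"wx":0,"wy":0,"wz":0,"x":0,"y":0,"z":15,"gripper":1},{"wx":0,"wy":0,"wz":0,"x":0,"y":0,"z":0,"gripper":1}]'
python3 - <<'E'
from h import *
go([.581,.190,.004],-98.4)
cap('wrist','w3')
E
```

```text
time: 5.25
eef_pos: [0.5798, 0.1915, 0.0848]
tcp_rot: [-0.002, -0.655, 0.756, 0.001]
ft_force: [-0.3, -0.3, -0.7]
gripper_width: 0.0851
grasp_force: 0.0
t 5.25 pos [0.5798 0.1915 0.0848] yaw -98.2 wz 0.0035 shift [ 1.1 -1.7 80.8] F [-0.3 -0.3 -0.7] tilt [-0.0035 -0.0017 -1.    ] w 0.0851
```

View pics/w3.png

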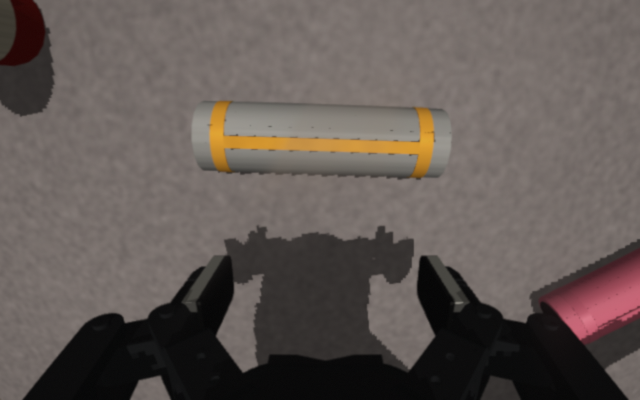

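The tube lies across the picture from (195,136) to (448,143), with the open fingers at about (215,275) and (440,275) behind its side. It is centred and nearly parallel to the fingers. The pink tube is at lower right, (600,300).

```bash
python3 - <<'E'
from h import *
c=load('w3')
for a,b in [((195,102),(448,109)),((195,170),(448,178))]:
  p=at(c,*a,.022);q=at(c,*b,.022);d=p-q;print(p,q,np.linalg.norm(d),np.degrees(np.arctan2(d[1],d[0])),(p+q)/2)
E
python3 -m crank '[{"wx":0,"wy":0,"wz":0,"x":0,"y":0,"z":15,"gripper":1},{"wx":0,"wy":0,"wz":0,"x":0,"y":0,"z":20,"gripper":1},{"wx":0,"wy":0,"wz":0,"x":0,"y":0,"z":20,"gripper":1},{"wx":0,"wy":0,"wz":0,"x":0,"y":0,"z":16,"gripper":1},{"wx":0,"wy":0,"wz":0,"x":0,"y":0,"z":9,"gripper":1},{"wx":0,"wy":0,"wz":0,"x":2,"y":0,"z":0,"gripper":1},{"wx":0,"wy":0,"wz":0,"x":4,"y":0,"z":0,"gripper":1},{"wx":0,"wy":0,"wz":0,"x":4,"y":0,"z":0,"gripper":1},{"wx":0,"wy":0,"wz":0,"x":4,"y":0,"z":0,"gripper":1},{"wx":0,"wy":0,"wz":0,"x":0,"y":0,"z":0,"gripper":1}]'
python3 -c "
from h import *
go([.573,.14,.004])"
```

```text
[0.64817975 0.1044098  0.022     ] [0.4925558  0.13118465 0.022     ] 0.15791042716887294 -9.762071616492523 [0.57036778 0.11779723 0.022     ]
[0.6592582  0.14651576 0.022     ] [0.49407047 0.17595858 0.022     ] 0.16779113484653066 -10.106186827516387 [0.57666434 0.16123717 0.022     ]
time: 6.3
eef_pos: [0.5795, 0.1774, 0.0077]
tcp_rot: [0.0, -0.655, 0.756, -0.0]
ft_force: [1.0, -0.1, -0.3]
gripper_width: 0.0856
grasp_force: 0.0
t 6.3 pos [0.5795 0.1774 0.0077] yaw -98.23 wz 0 shift [37.9  1.1  3.6] F [ 1.  -0.1 -0.3] tilt [ 7.e-04  4.e-04 -1.e+00] w 0.0856
```

```bash
python3 -m crank '[{"wx":0,"wy":0,"wz":0,"x":2,"y":0,"z":4,"gripper":1},{"wx":0,"wy":0,"wz":0,"x":5,"y":0,"z":0,"gripper":1},{"wx":0,"wy":0,"wz":0,"x":8,"y":0,"z":0,"gripper":1},{"wx":0,"wy":0,"wz":0,"x":11,"y":0,"z":0,"gripper":1},{"wx":0,"wy":0,"wz":0,"x":13,"y":0,"z":0,"gripper":1},{"wx":0,"wy":0,"wz":0,"x":13,"y":0,"z":0,"gripper":1},{"wx":0,"wy":0,"wz":0,"x":13,"y":0,"z":0,"gripper":1},{"wx":0,"wy":0,"wz":0,"x":12,"y":0,"z":0,"gripper":1},{"wx":0,"wy":0,"wz":0,"x":9,"y":0,"z":0,"gripper":1},{"wx":0,"wy":0,"wz":0,"x":6,"y":0,"z":0,"gripper":1}]'
python3 - <<'E'
from h import *
go([.545,-.025+.033,.004])
cap('wrist','w4')
E
```

```text
time: 7.3
eef_pos: [0.5661, 0.0858, 0.003]
tcp_rot: [-0.0, -0.655, 0.756, 0.0]
ft_force: [-0.7, 0.6, 0.1]
gripper_width: 0.0852
grasp_force: 0.0
t 7.3 pos [0.5661 0.0858 0.003 ] yaw -98.23 wz 0 shift [80.   9.7 -1. ] F [-0.7  0.6  0.1] tilt [-2.e-04 -1.e-04 -1.e+00] w 0.0852
```

View pics/w4.png

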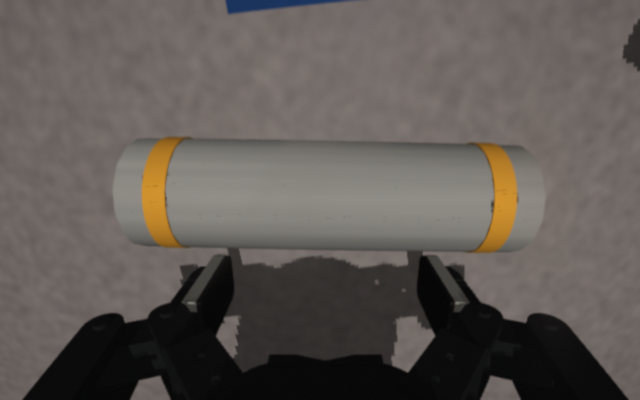

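The tube is just ahead of the fingers and spans columns 115–545 at row ~193, centred and parallel to within about 1°. The block's ramp edge shows at the top, (230–370, 5).

Run:
```python
from h import *
c=load('w4')
p=at(c,115,192,.022);q=at(c,545,198,.022);d=p-q;print(p,q,np.linalg.norm(d),np.degrees(np.arctan2(d[1],d[0])),(p+q)/2)
```

```text
[0.64530971 0.03135332 0.022     ] [0.46924555 0.05945929 0.022     ] 0.17829338962927868 -9.06987363894816 [0.55727763 0.0454063  0.022     ]
```

```bash
python3 -m crank '[{"wx":0,"wy":0,"wz":0,"x":5,"y":0,"z":0,"gripper":1},{"wx":0,"wy":0,"wz":0,"x":6,"y":0,"z":0,"gripper":1},{"wx":0,"wy":0,"wz":0,"x":8,"y":0,"z":0,"gripper":1},{"wx":0,"wy":0,"wz":0,"x":9,"y":0,"z":0,"gripper":1},{"wx":0,"wy":0,"wz":0,"x":9,"y":0,"z":0,"gripper":1},{"wx":0,"wy":0,"wz":0,"x":9,"y":0,"z":0,"gripper":1},{"wx":0,"wy":0,"wz":0,"x":9,"y":0,"z":0,"gripper":1},{"wx":0,"wy":0,"wz":-0.01,"x":9,"y":0,"z":0,"gripper":1},{"wx":0,"wy":0,"wz":-0.01,"x":9,"y":0,"z":0,"gripper":1},{"wx":0,"wy":0,"wz":-0.01,"x":9,"y":0,"z":0,"gripper":1}]'
python3 -m crank '[{"wx":0,"wy":0,"wz":-0.01,"x":8,"y":0,"z":0,"gripper":1},{"wx":0,"wy":0,"wz":-0.01,"x":6,"y":0,"z":0,"gripper":1},{"wx":0,"wy":0,"wz":-0.01,"x":6,"y":0,"z":0,"gripper":1},{"wx":0,"wy":0,"wz":-0.01,"x":6,"y":0,"z":0,"gripper":1},{"wx":0,"wy":0,"wz":-0.01,"x":6,"y":0,"z":0,"gripper":1},{"wx":0,"wy":0,"wz":-0.01,"x":4,"y":0,"z":0,"gripper":1},{"wx":0,"wy":0,"wz":0,"x":0,"y":0,"z":0,"gripper":1},{"wx":0,"wy":0,"wz":0,"x":0,"y":0,"z":0,"gripper":1},{"wx":0,"wy":0,"wz":0,"x":0,"y":0,"z":0,"gripper":1},{"wx":0,"wy":0,"wz":0,"x":0,"y":0,"z":0,"gripper":1}]'
python3 - <<'E'
from h import *
go([.534,-.125,.004],-93)
cap('wrist','w5')
E
```

```text
time: 8.35
eef_pos: [0.5548, 0.005, 0.0031]
tcp_rot: [0.0, -0.666, 0.746, 0.0]
ft_force: [-0.8, 1.6, 0.5]
gripper_width: 0.0853
grasp_force: 0.9
time: 9.35
eef_pos: [0.5514, -0.0302, 0.0028]
tcp_rot: [-0.0, -0.688, 0.726, 0.0]
ft_force: [-0.1, 1.2, -0.3]
gripper_width: 0.0851
grasp_force: 0.2
t 9.35 pos [ 0.5514 -0.0302  0.0028] yaw -93.03 wz -0.0005 shift [95.5 12.4 -1.1] F [-0.1  1.2 -0.3] tilt [-5.e-04 -2.e-04 -1.e+00] w 0.0851
```

View pics/w5.png

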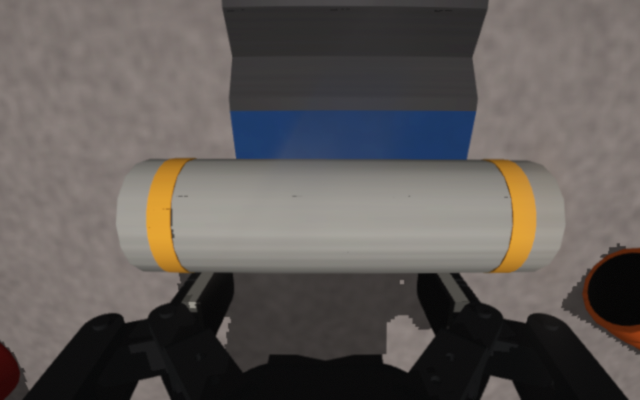

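The tube is on the ramp, parallel to the groove, spanning columns 118–563. The block spans about 235–475, so the tube is only about 5 mm off lengthways. The can is at (5,370) and the orange tube's end at (615,290), both clear.

```bash
python3 -m crank '[{"wx":0,"wy":0,"wz":0,"x":4,"y":0,"z":0,"gripper":1},{"wx":0,"wy":0,"wz":0,"x":5,"y":0,"z":0,"gripper":1},{"wx":0,"wy":0,"wz":0,"x":5,"y":0,"z":0,"gripper":1},{"wx":0,"wy":0,"wz":0,"x":5,"y":0,"z":0,"gripper":1},{"wx":0,"wy":0,"wz":0,"x":5,"y":0,"z":0,"gripper":1},{"wx":0,"wy":0,"wz":0,"x":4,"y":0,"z":0,"gripper":1},{"wx":0,"wy":0,"wz":0,"x":4,"y":0,"z":0,"gripper":1},{"wx":0,"wy":0,"wz":0,"x":3,"y":0,"z":0,"gripper":1},{"wx":0,"wy":0,"wz":0,"x":3,"y":0,"z":0,"gripper":1},{"wx":0,"wy":0,"wz":0,"x":2,"y":0,"z":0,"gripper":1}]'
python3 -m crank '[{"wx":0,"wy":0,"wz":0,"x":2,"y":0,"z":0,"gripper":1},{"wx":0,"wy":0,"wz":0,"x":2,"y":0,"z":0,"gripper":1},{"wx":0,"wy":0,"wz":0,"x":2,"y":0,"z":0,"gripper":1},{"wx":0,"wy":0,"wz":0,"x":2,"y":0,"z":0,"gripper":1},{"wx":0,"wy":0,"wz":0,"x":2,"y":0,"z":0,"gripper":1},{"wx":0,"wy":0,"wz":0,"x":0,"y":0,"z":0,"gripper":1},{"wx":0,"wy":0,"wz":0,"x":0,"y":0,"z":0,"gripper":1},{"wx":0,"wy":0,"wz":0,"x":0,"y":0,"z":0,"gripper":1},{"wx":0,"wy":0,"wz":0,"x":0,"y":0,"z":0,"gripper":1},{"wx":0,"wy":0,"wz":0,"x":0,"y":0,"z":0,"gripper":1}]'
python3 - <<'E'
from h import *
go([.534,-.125,.004],-93)
cap('wrist','w6')
E
```

```text
time: 10.4
eef_pos: [0.5489, -0.0709, 0.0027]
tcp_rot: [-0.001, -0.688, 0.726, 0.0]
ft_force: [0.0, -1.3, 0.2]
gripper_width: 0.0854
grasp_force: 0.0
time: 11.4
eef_pos: [0.549, -0.0801, 0.0031]
tcp_rot: [0.0, -0.688, 0.726, -0.0]
ft_force: [-0.7, 0.4, -0.2]
gripper_width: 0.0849
grasp_force: 0.0
t 11.4 pos [ 0.549  -0.0801  0.0031] yaw -93.03 wz -0.0005 shift [45.7 12.6 -0.9] F [-0.7  0.4 -0.2] tilt [ 0. -0. -1.] w 0.0849
```

View pics/w6.png

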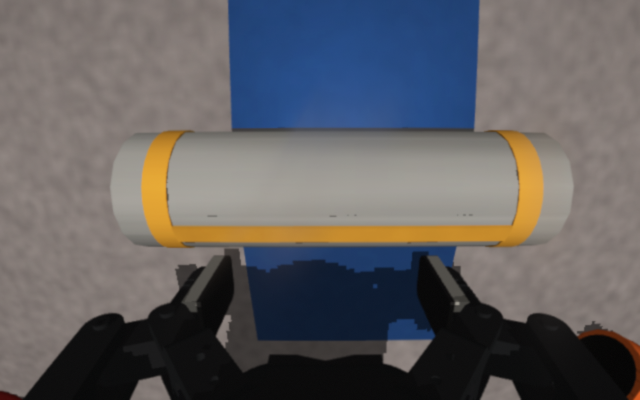

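The tube hides the groove and spans columns 112–573 at row ~188, with blue ramp on both sides (above row 130, below row 247). It sticks out at both ends of the block (232–475). I'll back off and check by depth.

```bash
python3 -m crank '[{"wx":0,"wy":0,"wz":0,"x":-10,"y":0,"z":0,"gripper":1},{"wx":0,"wy":0,"wz":0,"x":-20,"y":0,"z":0,"gripper":1},{"wx":0,"wy":0,"wz":0,"x":-20,"y":0,"z":-10,"gripper":1},{"wx":0,"wy":0,"wz":0,"x":-20,"y":0,"z":-40,"gripper":1},{"wx":0,"wy":0,"wz":0,"x":-20,"y":0,"z":-40,"gripper":1},{"wx":0,"wy":0,"wz":0,"x":-20,"y":0,"z":-40,"gripper":1},{"wx":0,"wy":0,"wz":0,"x":-30,"y":0,"z":-20,"gripper":1},{"wx":0,"wy":0,"wz":0,"x":-30,"y":0,"z":0,"gripper":1},{"wx":0,"wy":0,"wz":0,"x":-40,"y":0,"z":0,"gripper":1},{"wx":0,"wy":0,"wz":0,"x":0,"y":0,"z":0,"gripper":1}]'
python3 - <<'E'
from h import *
for n in ('top','wrist'):
  c=cap(n,'fin_'+n); H,W=c['depth'].shape
  vv,uu=np.mgrid[0:H,0:W]; pts=np.stack([uu,vv],-1).reshape(-1,1,2).astype(float)
  K=np.array([[c['fx'],0,c['cx']],[0,c['fy'],c['cy']],[0,0,1.]])
  p=cv2.undistortPoints(pts,K,np.array(c['distortion']))[:,0]; R=cv2.Rodrigues(np.array(c['rvec'],float))[0];t=np.array(c['tvec'],float).ravel()
  d=c['depth'].reshape(-1,1); X=(np.c_[p,np.ones(len(p))]*d-t)@R
  m=(abs(X[:,0]-.534)<.12)&(abs(X[:,1]+.125)<.08)&(X[:,2]>.035)&(X[:,2]<.07)&(d[:,0]>0); q=X[m]
  if len(q)<20: print(n,len(q)); continue
  w=np.linalg.svd((q-q.mean(0))[:,:2],full_matrices=False)[2][0]; w*=np.sign(w[0]); r=(q[:,:2]-[.534,-.125])@w
  print(n,len(q),q.mean(0).round(4),'ztop',np.percentile(q[:,2],98).round(4),'yaw',np.degrees(np.arctan2(w[1],w[0])).round(2),'ends',r.min().round(4),r.max().round(4))
a,b=load('top1')['color'],load('fin_top')['color']
for n,(u,v) in dict(can=(317,124),bin=(194,190),carton=(460,223),orange=(321,270),pink=(236,272)).items():
  print(n,np.abs(a[v-25:v+25,u-25:u+25].astype(int)-b[v-25:v+25,u-25:u+25]).mean().round(2))
print(ctrl.state()['eef_pos'],ctrl.state()['time'])
E
```

```text
time: 12.45
eef_pos: [0.5599, 0.134, 0.1528]
tcp_rot: [0.001, -0.69, 0.724, 0.0]
ft_force: [-0.3, -0.3, -0.5]
gripper_width: 0.0854
grasp_force: 0.0
top 685 [ 0.5391 -0.124   0.0454] ztop 0.0526 yaw -2.83 ends -0.0692 0.0818
wrist 0
can 0.61
bin 44.27
carton 0.6
orange 0.6
pink 24.55
[0.55969836 0.13092075 0.15278925] 12.55
```

Run:
```python
from h import *
b=cap('scene','fin_scene')['color'];a=load('scene1')['color']
def blob(im,lo,hi,roi):
  x0,y0,x1,y1=roi;m=cv2.inRange(cv2.cvtColor(im[y0:y1,x0:x1],cv2.COLOR_BGR2HSV),lo,hi);M=cv2.moments(m,True);return M['m00'],M['m10']/max(M['m00'],1)+x0,M['m01']/max(M['m00'],1)+y0
for n,lo,hi,roi in [('bin',(20,120,60),(35,255,255),(390,280,500,390)),('pink',(160,60,80),(179,255,255),(430,200,500,280)),('carton',(50,60,20),(95,255,255),(255,110,310,160)),('can',(0,120,40),(8,255,255),(235,205,285,275))]:
  print(n,np.round(blob(a,lo,hi,roi),1),np.round(blob(b,lo,hi,roi),1))
c=ctrl.capture('top')['color'];d=load('fin_top')['color'];print(np.abs(c[170:240,330:410].astype(int)-d[170:240,330:410]).max())
```

```text
bin [4317.   437.9  339. ] [4342.   437.9  338.9]
pink [862.  468.1 238.6] [857.  468.4 238.8]
carton [443.  284.7 136.1] [448.  284.4 136.1]
can [197.  261.2 243.5] [226.  261.5 243.6]
3
```

Nothing else has moved, and the tube is at rest in the groove.

```bash
python3 -c "
from workcell import ctrl
print(ctrl.finish_job())"
```

```text
the job is handed in; nothing more can be done
None
```

The tube lies at rest in the V-block groove, sticking out about 19 mm at the near end and 32 mm at the far end; the can, carton, bin and look-alikes were not moved, and the job is handed in.

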